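# Unlock the ring mandrel and hold it level over the bench block

## Task

On the goldsmith's bench, turn the captive brass hex nut about a quarter turn anticlockwise (seen from above) so that its locking arm swings clear of the ring mandrel's collar, and leave it open. Then draw the blue-handled mandrel right out of its sloping sleeve, turn it level, and hold it raised with the middle of its metal blade over the centre of the square steel bench block, about 20 cm above the bench. Finish while still holding it there, still and level, ready for a ring to be slipped on; do not disturb the ring, jar, tin, hammer, dish or graver.

Things in the scene. Friction and masses are not known exactly. Their poses are not given: they have to be found in the camera images.
- holder: Green holder, fixed for the episode. Origin on the bench straight below the stowed mandrel's origin; x level, the way the stowed blade runs down (roughly away from the robot), z up. Base plate 12 mm thick, x -43 to +113, y -118 to +52 mm. Its dark steel sleeve slopes down along +x, 0.70 rad (40 deg) below level, in the plane y = 0. A 22 mm post at x -12.5, y -78 mm carries the nut.
- sleeve_mouth (a point): Centre of the sleeve's upper mouth, on its axis, 107 mm above the bench. The sleeve is 38 mm outside, bore 24 mm, 48 mm long, open at both ends; the blade's thin end sticks out below.
- nut (a joint): Turn (rad) of the captive brass hex nut about the vertical: 0 locked, growing anticlockwise from above, stop at 1.57; starts at 0 to 0.2. Stiff: friction 0.35 N m, stays where left. Hex 34 mm across flats, 32 mm tall, on top of the locking arm. At 0 one pair of flats faces along the holder's +x and -x (other pairs 60 deg on); the flats turn with the nut.
- nut_top (a point): Centre of the hex nut's top face, on its turning axis, 149 mm above the bench (hex underside at 117 mm); at x -12.5, y -78 mm in the holder's frame.
- lock_tip (a point): End of the steel locking arm fixed under the nut (12 mm wide, 10 mm thick, 107 to 117 mm above the bench, end 64 mm from the nut's axis; its last 10 mm are turned up to 141 mm height). At joint 0 the arm points along the holder's +y and its end stands in the collar's way out; from about 0.8 rad it is clear; at 1.57 it points along the holder's -x.
- mandrel: Loose ring mandrel, 0.15 to 0.29 kg, 233 mm long, round. Origin on its axis at the collar's handle-side face; z along the axis to the handle end. Stowed: origin 112 mm above the bench, handle sloping up towards the robot (holder's -x) at 40 deg, collar (44 mm wide, z 0 to -8 mm) on the sleeve's mouth. Centre of mass near z +7 mm. Comes free after 135 mm drawn along its axis.
- handle_mid (a point): On the axis at mandrel z +50 mm, near the middle of the round blue handle (24 mm diameter, z +12 to +95 mm); a brass neck 20 mm thick joins it to the collar.
- mandrel_tip (a point): Thin end of the mandrel's aluminium blade (12 mm), on its axis, at mandrel z -138 mm. The blade is a 21.6 mm shank from z -8 to -56 mm, then tapers to the tip.
- blade_mid (a point): Middle of the mandrel's metal blade, on its axis, at mandrel z -70 mm.
- block: Square polished steel bench block, 100 x 100 x 30 mm, fixed on the bench. Origin at the centre of its underside.
- ring: Bystander: small loose brass-coloured finger ring, 25 mm outside, 8 mm high, lying on the bench block. Origin at the centre of its underside.
- jar: Bystander: loose amber glass jar with black cap, 48 mm wide, 75 mm high, beyond the block. Origin at the centre of its underside.
- tin: Bystander: loose aluminium tin, 48 mm wide, 40 mm high, left of the holder. Origin at the centre of its underside.
- hammer: Bystander: loose hammer 240 mm long lying across in front of the robot, lower than 50 mm.
- dish: Bystander: loose white ceramic dish, 90 mm wide, 30 mm high. Origin at the centre of its underside.
- graver: Bystander: loose graver with wooden handle, 150 mm long, lying on the bench.
Mind the look-alikes: they are no part of the job. Of the things that look like the mandrel, the larger one is meant. Leave any red look-alike of the block alone.

How it is judged:
On the way, in this order (a step that is already met when the one before it is completed fails the run):
1. the nut is turned anticlockwise until its arm is clear of the collar (value of joint nut above 1 rad), for 0.2 s.
2. the mandrel is drawn right out of the sleeve, touching the holder no more, held by the fingers (height (world z) of mandrel_tip above 0.105 m and contact force between mandrel and holder below 0.1 N and contact force between mandrel and the fingers above 2 N), for 0.2 s.
At the end, for the whole second after the job is handed in: The mandrel is held still in the fingers, its axis within 0.2 rad (11 deg) of level, the middle of its blade within 45 mm (seen from above) of the block's centre and 150 to 270 mm above the bench, touching neither holder nor block; the nut is left open (joint above 1.0 rad) (angle between mandrel's own z axis and vertical between 1.37 and 1.77 rad and height (world z) of blade_mid between 0.15 and 0.27 m and horizontal distance between blade_mid and block below 0.045 m and contact force between mandrel and the fingers above 2 N and contact force between mandrel and holder below 0.1 N and contact force between mandrel and block below 0.1 N and linear speed of mandrel below 0.03 m/s and angular speed of mandrel below 0.15 rad/s and value of joint nut above 1 rad); the arm keeps its last pose, push and grip.
It fails at once if the ring, jar, tin, hammer, dish or graver is shifted by more than 30 mm (distance of any of ring, jar, tin, hammer, dish, graver from where it was at the start of the episode above 0.03 m).
It also fails if it takes over 48 s, if anything falls off the work surface, if the arm or the gripper's body presses on something with over 40 N, if the wrist force passes 120 N, or if a joint passes its speed limit or range.

## Robot

A 6-joint arm with a two-finger parallel gripper is mounted at the origin on the work surface. World frame = base frame: x ahead of the robot, y to its left, z up, the work surface at z = 0. Lengths are in m, angles in rad, forces in N, time in s.
With the tool pointing down it reaches from about 0.35 to 0.975 m from the base axis. Payload 4.9 kg.
Tool frame: the origin (TCP) lies on the centre line of the jaws, within the pads' length; the fingertips stand 25 mm ahead of it and the grasp point (between the pads) lies 6 mm ahead of it; z points along the fingers, y is the line along which they close (so a half turn about z gives the same grasp; the last joint's range is limited). The gripper opens to 85 mm and grips with 20 to 120 N. Pads are 22 mm wide; open, the fingers measure 114 mm over their backs; the gripper's body (76 mm by 85 mm) begins 54 mm behind the grasp point. The pads swing forward as they close: fully open they stand 13 mm farther back than shut.
Start: joints at [1.113, 0.053, 1.613, -0, 1.476, -0.119], TCP at [0.208, 0.589, 0.256] pointing down, gripper open.
Joint ranges: [-3.01, 3.01], [-1.01, 2.22], [0.06, 2.58], [-1.02, 4.17], [0.09, 2.62], [-3.14, 3.14]. Speed limits (rad/s): [2.57, 2.57, 3.14, 3.14, 3.14, 3.14].

## Interface

Orientations are given as a unit quaternion [w, x, y, z].
In Python, from plant import state, grab_frame, get_calibration, job gives the robot as it stands. The module is installed in compiled form; this text tells all that it offers.
- The arm moves only by the tool move_arm, never from a script. Its argument "targets" is a list that holds one entry, the list of rows, each a list of 5 numbers: the opening in per cent of the stroke, from 0 (shut) to 100 (fully open), then the shift along the tool's x, y, z as a fraction of full scale, then the turn about the tool's z as a fraction of full scale. A call has 1 to 5 rows; each row shifts and turns the commanded pose from where the row before left it, along the tool's axes as they then stand; what a row does not reach is not made up. Full scale, the value 1, is 0.6 m for a shift and 6 degrees for a turn. A row lasts 1/12 s, in which the tool goes at most 41.7 mm and 7.16 degrees, less where a joint would pass 70% of its speed; a pose out of reach is approached as far as the arm can. A call with a number of a shift or a turn outside -1 to 1 is refused whole. A call with a gripper value outside its range is refused whole. The fingers move at their own pace and stop on an object; the grip force is fixed at half the most. Time passes only in rows, so rows that do not move let the fingers close. It gives the time, the measured TCP pose, the force, the opening and the grip force at its end, in the units of the state.
- state(): the state, without advancing time (a new reading comes with each control period).
- grab_frame(name): name is "side" or "top"; returns the picture (384x512x3 uint8, red, green, blue); there is no depth.
- get_calibration(name): a dict with "vertical_fov" (degrees; the focal length in pixels is half the picture's height over the tangent of half this angle, whatever the lens; pixels are square), "cx", "cy" (the principal point, pixels), "dist_coeffs" ([k1, k2, p1, p2, k3] as OpenCV has them; the pictures are not rectified), "R" (3x3) and "t" (3): a world point X has camera coordinates R X + t. Camera axes: x right, y down, z forward; pixel columns grow to the right and rows downward; lengths in m; the calibration is good to about 2 mm. A picture is of the moment at which its call begins. get_calibration takes no time and is no camera call.
- job.job_done(): hands the job in; it is judged then, once.
The state is a dict: "time": time; "joint_pos": joint angles; "joint_vel": joint speeds; "joint_efforts": joint torques, N m; "tool_pos": TCP position; "tool_rot": TCP orientation; "contact_force": force on the tool from outside, world axes, zero at the start; "ft_torque": the same for the moment, N m; "gripper_width": opening from 0.0 (shut) to 1.0 (fully open); "grasp_force": force on a finger pad.
Only numpy, scipy, OpenCV 4.12 (cv2) and the standard library are available. Lean on these libraries where they do the work, as an engineer would, in place of code of your own. Each camera call takes 0.05 s, during which the arm holds its last target. There are 200 camera calls.

## Working session

There is one attempt and no reset: what is moved stays moved. The work goes in short steps, Python scripts to look and compute and a tool call to move; the robot and the scene stay as the last step left them, time stands still between calls to the robot, and variables do not carry over. Pictures are saved under pics/ and viewed, at most 10 in all, crops included, and the job is handed in when it is done.

Besides the shell and the picture viewer there is one more tool, called after "Emit:" as a command line: name --argument value ..., lists and objects as JSON in quotes. move_arm: Moves the arm, as the interface text tells. Shift numbers are shares of 0.6 m and turn numbers shares of 6 degrees, none past 1 either way. Its arguments: {"type":"object","properties":{"targets":{"type":"array"}},"required":["targets"]}

```bash
mkdir -p pics; python3 - <<'E'
from plant import state, grab_frame, get_calibration
import cv2, numpy as np
for n in("side","top"):
    im=grab_frame(n); cv2.imwrite(f"pics/{n}0.png",im[:,:,::-1]); np.save(f"{n}0.npy",im)
    c=get_calibration(n); print(n,{k:np.round(v,4).tolist() for k,v in c.items()})
s=state(); print({k:np.round(v,4).tolist() for k,v in s.items()})
E
```

```text
side {'vertical_fov': 52.3256, 'cx': 256.9848, 'cy': 184.1799, 'dist_coeffs': [0.0361, 0.0, 0.0, 0.0, 0.0], 'R': [[-0.9866, -0.1619, 0.0203], [-0.1045, 0.531, -0.8409], [0.1254, -0.8317, -0.5408]], 't': [0.5853, 0.1672, 0.9775]}
top {'vertical_fov': 42.093, 'cx': 257.9975, 'cy': 193.4534, 'dist_coeffs': [-0.1233, 0.0, 0.0, 0.0, 0.0], 'R': [[0.0185, -0.9994, 0.0289], [-0.9841, -0.0233, -0.1758], [0.1764, -0.0252, -0.984]], 't': [-0.0348, 0.5807, 1.2585]}
{'time': 0.1, 'joint_pos': [1.113, 0.0533, 1.6141, 0.0, 1.476, -0.119], 'joint_vel': [-0.0011, -0.0021, -0.0038, 0.0, -0.0023, -0.0014], 'joint_efforts': [0.0001, -39.4904, -37.1364, -0.0001, 0.0039, -0.0], 'tool_pos': [0.2075, 0.589, 0.2552], 'tool_rot': [-0.0003, 0.1686, 0.9857, -0.0009], 'contact_force': [0.2468, 0.2694, 0.3262], 'ft_torque': [-0.0172, 0.0225, 0.0621], 'grasp_force': 0.0, 'gripper_width': 1.0003}
```

View pics/side0.png

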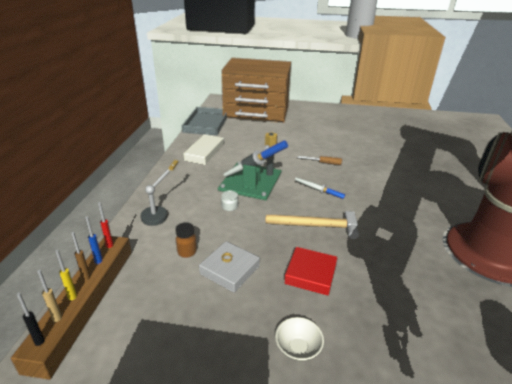

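View pics/top0.png

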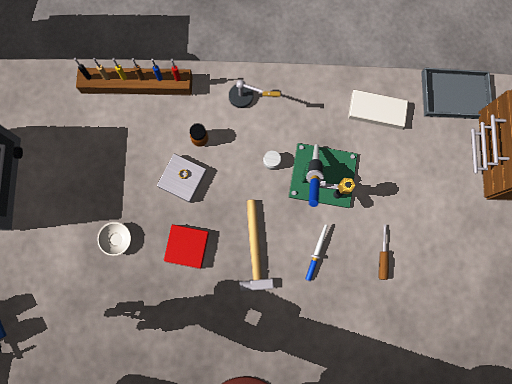

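The side view shows the holder around (255,175), with the nut at (271,140), the blue handle at (273,150) and the block at (230,265). In the top view the block is at (182,177), the handle at (314,190) and the nut at (347,185). Next I measure these.

```bash
cat > h.py <<'E'
import cv2, numpy as np
from plant import get_calibration
def cam(n):
    c=get_calibration(n); f=192/np.tan(np.radians(c["vertical_fov"]/2))
    K=np.array([[f,0,c["cx"]],[0,f,c["cy"]],[0,0,1]]); return K,np.array(c["dist_coeffs"],float),np.array(c["R"]),np.array(c["t"])
def ray(n,p):
    K,d,R,t=cam(n); u=cv2.undistortPoints(np.float64(p).reshape(-1,1,2),K,d).reshape(-1,2)
    return -R.T@t, np.c_[u,np.ones(len(u))]@R
def plane(n,p,z):
    o,d=ray(n,p); return o+d*((z-o[2])/d[:,2])[:,None]
def proj(n,X):
    K,d,R,t=cam(n); return cv2.projectPoints(np.float64(X).reshape(-1,3),cv2.Rodrigues(R)[0],t,K,d)[0].reshape(-1,2)
def tri(a,b):  # pixel in side, pixel in top
    (o1,d1),(o2,d2)=ray("side",a),ray("top",b); d1=d1[0];d2=d2[0]
    s=np.linalg.lstsq(np.c_[d1,-d2],o2-o1,rcond=None)[0]; p,q=o1+s[0]*d1,o2+s[1]*d2
    return (p+q)/2,np.linalg.norm(p-q)
def blobs(im,lo,hi,box,amin=15):
    h=cv2.cvtColor(im,cv2.COLOR_RGB2HSV); m=cv2.inRange(h,np.array(lo),np.array(hi)); k=np.zeros_like(m); x0,y0,x1,y1=box
    k[y0:y1,x0:x1]=m[y0:y1,x0:x1]; n,l,s,c=cv2.connectedComponentsWithStats(k)
    return [(s[i,4],c[i],np.argwhere(l==i)[:,::-1]) for i in np.argsort(-s[:,4]) if i and s[i,4]>=amin]
E
python3 - <<'E'
from h import *
t=np.load("top0.npy"); s=np.load("side0.npy")
for n,im,box in(("top",t,(280,130,375,220)),("side",s,(210,125,300,210))):
    for nm,lo,hi in(("green",(65,80,20),(95,255,255)),("blue",(105,130,40),(125,255,255)),("brass",(15,110,80),(32,255,255))):
        for a,c,p in blobs(im,lo,hi,box)[:3]: print(n,nm,a,c.round(1),p.min(0),p.max(0))
g=blobs(t,(65,80,20),(95,255,255),(280,130,375,220)); P=np.vstack([b[2] for b in g])
W=plane("top",P,.012)[:,:2]; print("plate",cv2.minAreaRect(np.float32(W)))
h=cv2.cvtColor(t,cv2.COLOR_RGB2HSV); print(h[177,170],h[185,175],h[190,190], h[150,150])
a=t[130:220,280:380]; b=s[120:210,205:305]
v=np.hstack([cv2.resize(a,(400,360),interpolation=2),cv2.resize(b,(400,360),interpolation=2)]); cv2.imwrite("pics/crop1.png",v[:,:,::-1])
E
```

```text
top green 1029 [336.5 164.7] [319 147] [356 183]
top green 865 [301.1 172.3] [289 143] [313 199]
top green 424 [333.6 197.7] [318 188] [351 207]
top blue 251 [313.5 192.1] [309 178] [318 206]
top brass 169 [345.7 185. ] [338 178] [354 192]
top brass 15 [313.5 176.5] [311 175] [316 178]
side green 1176 [251.2 181.8] [219 165] [280 198]
side blue 181 [273.9 149.3] [262 141] [286 157]
side brass 108 [270.7 138.9] [266 133] [276 145]
plate ((0.6450256109237671, -0.20088104903697968), (0.16996534168720245, 0.15492427349090576), 81.3408203125)
[150   9 189] [154   9 193] [150   9 197] [  9  29 167]
```

View pics/crop1.png

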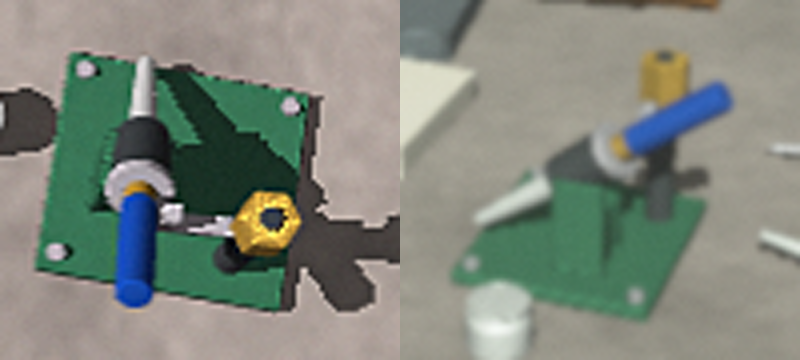

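The crop shows the hex nut top centre near top-view pixel (346.8,185.5). The arm points left to its tip near (323,183), in front of the collar. Now I compute the poses and cross-check them across the two views.

```bash
python3 - <<'E'
from h import *
t=np.load("top0.npy"); s=np.load("side0.npy")
O=np.array([.6154,-.163]); 
psi=np.radians(-8.66); R=np.array([[np.cos(psi),-np.sin(psi)],[np.sin(psi),np.cos(psi)]])
hp=lambda x,y,z:np.r_[O+R@[x,y],z]
c,s_=np.cos(.7),np.sin(.7)
for nm,X in(("nut",hp(-.0125,-.078,.149)),("nutmid",hp(-.0125,-.078,.133)),("hmid",hp(-.0535*c,0,.112+.0535*s_)),("hend",hp(-.095*c,0,.112+.095*s_)),("tip",hp(.138*c,0,.112-.138*s_))):
    print(nm,X.round(4),proj("top",X)[0].round(1),proj("side",X)[0].round(1))
print("tri handle",tri((273.9,149.3),(313.5,192.1)))
print("nut top pt",plane("top",[(346.8,185.5)],.149), "arm tip",plane("top",[(323,183)],.141))
# handle axis dir from top view: blob principal axis, in world at mean z
p=blobs(t,(105,130,40),(125,255,255),(280,130,375,220))[0][2]
# hex corners
b=blobs(t,(15,110,80),(32,255,255),(330,170,360,200))[0][2]; W=plane("top",b,.149)[:,:2]-hp(-.0125,-.078,0)[:2]
H=cv2.convexHull(np.float32(W*1000)).reshape(-1,2); print(np.c_[np.hypot(*H.T),np.degrees(np.arctan2(H[:,1],H[:,0]))].round(0).tolist())
# block
g=cv2.cvtColor(t,cv2.COLOR_RGB2HSV); k=((g[...,0]>135)&(g[...,0]<165)|(g[...,1]<6)).astype(np.uint8)*0
m=cv2.inRange(g,np.array([120,4,140]),np.array([170,30,255])); q=np.zeros_like(m); q[145:210,150:215]=m[145:210,150:215]
n,l,st,ce=cv2.connectedComponentsWithStats(q); i=1+np.argmax(st[1:,4]); Wb=plane("top",np.argwhere(l==i)[:,::-1],.03)[:,:2]; print("block",cv2.minAreaRect(np.float32(Wb)),st[i])
for nm,box,lo,hi in(("red",(160,220,215,275),(0,150,80),(10,255,255)),("red2",(160,220,215,275),(170,150,80),(180,255,255))):
    for a,c,p in blobs(t,lo,hi,box)[:1]: print(nm,plane("top",p[[0,-1]],.03),plane("top",[c],.03))
print("hammer ends,jar,tin,smallmandrel",plane("top",[(251,200),(260,285),(198,133),(272,160),(327,225),(309,278),(387,226),(384,278)],.03).round(3).tolist())
E
```

```text
nut [ 0.5913 -0.2382  0.149 ] [346.8 184.6] [271.5 135.2]
nutmid [ 0.5913 -0.2382  0.133 ] [345.5 185.8] [271.3 140.1]
hmid [ 0.5749 -0.1568  0.1465] [313.9 190.5] [273.5 148.9]
hend [ 0.5436 -0.1521  0.1732] [313.4 201.4] [285.  142.1]
tip [ 0.7197 -0.1789  0.0231] [315.5 147. ] [226.  176.9]
tri handle (array([ 0.57238571, -0.15608216,  0.14555424]), np.float64(0.0024469615365505116))
nut top pt [[ 0.58897057 -0.23807926  0.149     ]] arm tip [[ 0.59538951 -0.18034306  0.141     ]]
[[20.0, -32.0], [19.0, 30.0], [18.0, 41.0], [18.0, 52.0], [20.0, 80.0], [22.0, 94.0], [22.0, 101.0], [23.0, 107.0], [25.0, 118.0], [26.0, 138.0], [24.0, 142.0], [23.0, 147.0], [19.0, -147.0], [17.0, -118.0], [18.0, -100.0], [18.0, -76.0], [19.0, -42.0]]
block ((0.6256657242774963, 0.18483185768127441), (0.0975278839468956, 0.09875218570232391), 65.13456726074219) [ 157  154   49   47 1196]
red [[0.49798014 0.2023901  0.03      ]
 [0.3870886  0.12435272 0.03      ]] [[0.44113952 0.16427488 0.03      ]]
hammer ends,jar,tin,smallmandrel [[0.567, -0.005, 0.03], [0.344, -0.033, 0.03], [0.749, 0.144, 0.03], [0.678, -0.059, 0.03], [0.504, -0.208, 0.03], [0.364, -0.161, 0.03], [0.505, -0.371, 0.03], [0.366, -0.36, 0.03]]
```

The two views agree within about 2 mm. The holder yaw is −8.7°, the nut is at (0.590,−0.238) and turned about 4°, and the block is at (0.626,0.185). I rotate the tool so it closes along −5°, then travel over the nut.

Emit:
move_arm --targets '[[[100, 0, 0, 0, 1], [100, 0, 0, 0, 1], [100, 0, 0, 0, 1], [100, 0, 0, 0, 1], [100, 0, 0, 0, 1]]]'

```text
time: 0.52
tool_pos: [0.2076, 0.5891, 0.2555]
tool_rot: [-0.0, 0.42, 0.907, -0.001]
contact_force: [0.8, 0.1, 0.6]
gripper_width: 0.999
grasp_force: 0.0
```

Emit:
move_arm --targets '[[[100, 0, 0, 0, 1], [100, 0, 0, 0, 1], [100, 0, 0, 0, 1], [100, 0, 0, 0, 1], [100, 0, 0, 0, 1]]]'

```text
time: 0.93
tool_pos: [0.2076, 0.5891, 0.2555]
tool_rot: [0.0, 0.641, 0.768, -0.001]
contact_force: [-0.5, 0.3, -0.3]
gripper_width: 0.999
grasp_force: 0.0
```

Emit:
move_arm --targets '[[[100, 0, 0, 0, 1], [100, 0, 0, 0, 1], [100, 0, 0, 0, 0.6], [100, 0, 0, 0, 0]]]'

```text
time: 1.27
tool_pos: [0.2075, 0.5892, 0.2556]
tool_rot: [0.0, 0.738, 0.675, -0.001]
contact_force: [-0.0, 0.7, 0.4]
gripper_width: 0.998
grasp_force: 0.0
```

Emit:
move_arm --targets '[[[100, -0.055, 0.0315, 0, 0], [100, -0.055, 0.0315, 0, 0], [100, -0.055, 0.0315, 0, 0], [100, -0.055, 0.0315, 0, 0], [100, -0.055, 0.0315, 0, 0]]]'

```text
time: 1.68
tool_pos: [0.2876, 0.4152, 0.2558]
tool_rot: [0.0, 0.736, 0.677, -0.0]
contact_force: [0.2, -0.2, 0.4]
gripper_width: 1.0
grasp_force: 0.0
```

Emit:
move_arm --targets '[[[100, -0.055, 0.0315, 0, 0], [100, -0.055, 0.0315, 0, 0], [100, -0.055, 0.0315, 0, 0], [100, -0.055, 0.0315, 0, 0], [100, -0.055, 0.0315, 0, 0]]]'

```text
time: 2.1
tool_pos: [0.3673, 0.2425, 0.2562]
tool_rot: [0.0, 0.737, 0.676, 0.0]
contact_force: [1.7, 1.0, -0.3]
gripper_width: 1.001
grasp_force: 0.0
```

Emit:
move_arm --targets '[[[100, -0.055, 0.0315, 0, 0], [100, -0.055, 0.0315, 0, 0], [100, -0.055, 0.0315, 0, 0], [100, -0.055, 0.0315, 0, 0], [100, -0.055, 0.0315, 0, 0]]]'

```text
time: 2.52
tool_pos: [0.4471, 0.0697, 0.2562]
tool_rot: [0.0, 0.737, 0.676, 0.0]
contact_force: [-0.0, 0.3, 0.3]
gripper_width: 1.002
grasp_force: 0.0
```

Emit:
move_arm --targets '[[[100, -0.055, 0.0315, 0, 0], [100, -0.055, 0.0315, 0, 0], [100, -0.055, 0.0315, 0, 0], [100, -0.055, 0.0315, 0, 0], [100, -0.055, 0.0315, 0, 0]]]'

```text
time: 2.93
tool_pos: [0.5269, -0.103, 0.256]
tool_rot: [-0.0, 0.737, 0.676, -0.0]
contact_force: [1.6, 0.9, 0.1]
gripper_width: 0.999
grasp_force: 0.0
```

Emit:
move_arm --targets '[[[100, -0.055, 0.0315, 0, 0], [100, -0.055, 0.0315, 0, 0], [100, -0.055, 0.0315, 0, 0], [100, 0, 0, 0, 0], [100, 0, 0, 0, 0]]]'

```text
time: 3.35
tool_pos: [0.5745, -0.2062, 0.2552]
tool_rot: [-0.001, 0.738, 0.675, -0.0]
contact_force: [0.5, 0.9, 0.4]
gripper_width: 0.999
grasp_force: 0.0
```

Emit:
move_arm --targets '[[[100, -0.051, 0.03, 0, 0], [100, 0, 0, 0, 0], [100, 0, 0, 0.06, 0], [100, 0, 0, 0.06, 0], [100, 0, 0, 0.03, 0]]]'

```text
time: 3.77
tool_pos: [0.5877, -0.2344, 0.162]
tool_rot: [-0.003, 0.737, 0.676, -0.001]
contact_force: [-0.8, 0.7, -0.3]
gripper_width: 1.003
grasp_force: 0.0
```

Emit:
move_arm --targets '[[[100, 0, 0, 0.03, 0], [100, 0, 0, 0, 0], [20, 0, 0, 0, 0], [20, 0, 0, 0, 0], [20, 0, 0, 0, 0]]]'

```text
time: 4.18
tool_pos: [0.5908, -0.2368, 0.1509]
tool_rot: [0.002, 0.737, 0.676, 0.001]
contact_force: [0.3, 0.2, 0.1]
gripper_width: 0.601
grasp_force: 0.0
```

Emit:
move_arm --targets '[[[20, 0, 0, 0, 0], [20, 0, 0, 0, 0], [20, 0, 0, 0, 0], [20, 0, 0, 0, 0], [20, 0, 0, 0, 0]]]'

```text
time: 4.6
tool_pos: [0.5923, -0.2371, 0.1512]
tool_rot: [0.003, 0.737, 0.676, 0.002]
contact_force: [5.8, -0.4, 0.6]
gripper_width: 0.384
grasp_force: 63.1
```

Gripped. Now I turn it anticlockwise.

Emit:
move_arm --targets '[[[20, 0, 0, 0, -1], [20, 0, 0, 0, -1], [20, 0, 0, 0, -1], [20, 0, 0, 0, -1], [20, 0, 0, 0, -1]]]'

```text
time: 5.02
tool_pos: [0.591, -0.2374, 0.1512]
tool_rot: [0.002, 0.536, 0.844, 0.0]
contact_force: [-0.8, -0.6, 4.7]
gripper_width: 0.385
grasp_force: 63.3
```

Emit:
move_arm --targets '[[[20, 0, 0, 0, -1], [20, 0, 0, 0, -1], [20, 0, 0, 0, -1], [20, 0, 0, 0, -1], [20, 0, 0, 0, -1]]]'

```text
time: 5.43
tool_pos: [0.5899, -0.2383, 0.1512]
tool_rot: [0.001, 0.299, 0.954, -0.001]
contact_force: [-6.2, -2.8, 5.4]
gripper_width: 0.383
grasp_force: 63.5
```

Emit:
move_arm --targets '[[[20, 0, 0, 0, -1], [20, 0, 0, 0, -1], [20, 0, 0, 0, -1], [20, 0, 0, 0, 0], [20, 0, 0, 0, 0]]]'

```text
time: 5.85
tool_pos: [0.5895, -0.2391, 0.1512]
tool_rot: [0.0, 0.148, 0.989, -0.002]
contact_force: [-6.2, -5.5, 5.5]
gripper_width: 0.385
grasp_force: 63.7
```

```bash
python3 - <<'E'
from plant import state, grab_frame
import cv2, numpy as np
s=state(); print({k:np.round(v,3).tolist() for k,v in s.items()})
b=grab_frame("side")[110:215,200:320]; t=grab_frame("top")[130:220,280:380]
v=np.hstack([cv2.resize(t,(400,360),interpolation=2),cv2.resize(b,(400,360),interpolation=2)]); cv2.imwrite("pics/nut.png",v[:,:,::-1])
E
```

```text
{'time': 5.85, 'joint_pos': [-0.501, 0.161, 1.677, -0.004, 1.302, -1.774], 'joint_vel': [-0.002, 0.001, -0.0, -0.002, 0.0, 0.005], 'joint_efforts': [4.244, -38.512, -33.062, 1.647, -0.849, 0.283], 'tool_pos': [0.589, -0.239, 0.151], 'tool_rot': [0.0, 0.148, 0.989, -0.002], 'contact_force': [-6.21, -5.465, 5.525], 'ft_torque': [-0.468, 0.9, 0.336], 'grasp_force': 63.725, 'gripper_width': 0.385}
```

View pics/nut.png

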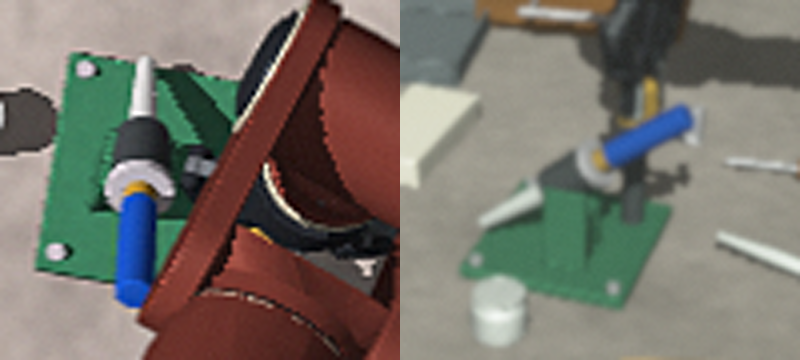

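Emit:
move_arm --targets '[[[65, 0, 0, 0, 0], [65, 0, 0, 0, 0], [65, 0, 0, 0, 0], [65, 0, 0, -0.04, 0], [65, 0, 0, -0.065, 0]]]'

```text
time: 6.37
tool_pos: [0.587, -0.2349, 0.2059]
tool_rot: [-0.005, 0.148, 0.989, 0.002]
contact_force: [0.4, -0.1, -0.0]
gripper_width: 0.647
grasp_force: 0.0
```

Emit:
move_arm --targets '[[[65, 0, 0, -0.04, -1], [65, 0, 0, 0, -0.38], [70, 0.013, 0.045, 0, 0], [70, 0.013, 0.045, 0, 0], [70, 0.012, 0.043, 0, 0]]]'

```text
time: 6.78
tool_pos: [0.5792, -0.1533, 0.2356]
tool_rot: [0.0, 0.076, 0.997, 0.0]
contact_force: [0.3, 1.1, -0.6]
gripper_width: 0.702
grasp_force: 0.0
```

Emit:
move_arm --targets '[[[70, 0, 0, 0, 0], [70, 0, 0, 0, 0]]]'

```text
time: 6.95
tool_pos: [0.5794, -0.1531, 0.2355]
tool_rot: [0.0, 0.075, 0.997, -0.0]
contact_force: [-0.8, -0.1, -0.4]
gripper_width: 0.699
grasp_force: 0.0
```

```bash
python3 - <<'E'
from plant import state
import numpy as np
s=state(); print({k:np.round(s[k],4).tolist() for k in("time","tool_pos","tool_rot","contact_force","gripper_width")})
p=s["tool_pos"];w,x,y,z=s["tool_rot"];a=2*np.arctan2(y,x);ex=np.array([np.cos(a),np.sin(a)]);ey=np.array([np.sin(a),-np.cos(a)])
D=np.array([.579,-.157])-p[:2]; print(np.degrees(a)-90,D@ex/.6,D@ey/.6,(p[2]-.148)/.6)
E
```

```text
{'time': 6.95, 'tool_pos': [0.5794, -0.1531, 0.2355], 'tool_rot': [0.0002, 0.0749, 0.9972, -0.0001], 'contact_force': [-0.7598, -0.1059, -0.3936], 'gripper_width': 0.6994}
81.40709138728832 -0.00037749230343346395 -0.0064971820070894885 0.145857313031021
```

Emit:
move_arm --targets '[[[70, 0, -0.0065, 0, 0], [70, 0, 0, 0.05, 0], [70, 0, 0, 0.05, 0], [70, 0, 0, 0.046, 0], [70, 0, 0, 0, 0]]]'

```text
time: 7.37
tool_pos: [0.5748, -0.1581, 0.1406]
tool_rot: [-0.006, 0.077, 0.997, 0.002]
contact_force: [-0.5, 0.4, -1.8]
gripper_width: 0.697
grasp_force: 0.0
```

Emit:
move_arm --targets '[[[70, 0, 0, 0, 0], [5, 0, 0, 0, 0], [5, 0, 0, 0, 0], [5, 0, 0, 0, 0], [5, 0, 0, 0, 0]]]'

```text
time: 7.78
tool_pos: [0.58, -0.159, 0.1505]
tool_rot: [0.002, 0.076, 0.997, -0.001]
contact_force: [-1.2, -0.1, 4.1]
gripper_width: 0.259
grasp_force: 58.5
```

Emit:
move_arm --targets '[[[5, 0, 0, 0, 0], [5, 0, 0, 0, 0], [5, 0, 0, 0, 0], [5, 0, 0, 0, 0]]]'

```text
time: 8.12
tool_pos: [0.5799, -0.159, 0.1504]
tool_rot: [0.002, 0.076, 0.997, -0.001]
contact_force: [-2.3, -1.0, 6.1]
gripper_width: 0.261
grasp_force: 58.4
```

```bash
python3 - <<'E'
from plant import state, grab_frame
import cv2, numpy as np
from h import *
a=grab_frame("side"); t=grab_frame("top"); np.save("s1.npy",a)
for n,im,box in(("top",t,(280,130,375,220)),("side",a,(210,125,300,210))):
    for c in blobs(im,(105,130,40),(125,255,255),box)[:3]: print(n,c[0],c[1].round(1),c[2].min(0),c[2].max(0))
v=np.hstack([cv2.resize(t[130:220,280:380],(400,360),interpolation=2),cv2.resize(a[110:215,200:320],(400,360),interpolation=2)]); cv2.imwrite("pics/grip.png",v[:,:,::-1])
s=state(); print(np.round(s["ft_torque"],2),s["contact_force"])
E
```

```text
top 58 [312.8 196.6] [309 192] [317 201]
side 92 [280.3 145.9] [275 141] [287 152]
side 26 [263.8 153.9] [262 151] [266 157]
[-0.23  0.19 -0.04] [-1.75175459 -1.03949322  6.57469037]
```

View pics/grip.png

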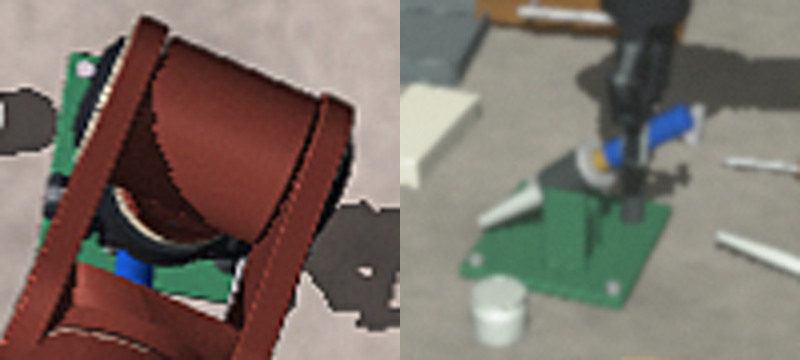

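Emit:
move_arm --targets '[[[5, 0.015, 0, -0.0127, 0], [5, 0.032, 0, -0.0268, 0], [5, 0.032, 0, -0.0268, 0], [5, 0.032, 0, -0.0268, 0], [5, 0.032, 0, -0.0268, 0]]]'

```text
time: 8.63
tool_pos: [0.4928, -0.1447, 0.2201]
tool_rot: [-0.0, 0.076, 0.997, 0.0]
contact_force: [0.1, 0.2, -0.6]
gripper_width: 0.257
grasp_force: 59.1
```

Emit:
move_arm --targets '[[[5, 0.032, 0, -0.0268, 0], [5, 0.032, 0, -0.0268, 0], [5, 0.015, 0, -0.0127, 0], [5, 0, 0, -0.04, 0], [5, 0, 0, 0, 0]]]'

```text
time: 9.05
tool_pos: [0.4481, -0.1385, 0.2881]
tool_rot: [0.004, 0.076, 0.997, -0.001]
contact_force: [-0.1, -1.1, 0.2]
gripper_width: 0.256
grasp_force: 58.9
```

Emit:
move_arm --targets '[[[5, 0, 0, 0, 0], [5, 0, 0, 0, 0], [5, 0, 0, 0, 0]]]'

```text
time: 9.3
tool_pos: [0.4466, -0.1377, 0.2816]
tool_rot: [-0.001, 0.076, 0.997, 0.001]
contact_force: [0.6, 0.0, -3.1]
gripper_width: 0.257
grasp_force: 58.9
```

```bash
python3 - <<'E'
from plant import state, grab_frame
import cv2, numpy as np
a=grab_frame("side"); t=grab_frame("top"); np.save("s2.npy",a); np.save("t2.npy",t)
v=np.hstack([cv2.resize(t[140:280,250:400],(400,373),interpolation=2),cv2.resize(a[80:220,200:350],(400,373),interpolation=2)]); cv2.imwrite("pics/drawn.png",v[:,:,::-1])
s=state(); print(s["time"],np.round(s["ft_torque"],2),s["contact_force"],s["tool_pos"],s["gripper_width"])
E
```

```text
9.4 [-0.    0.08  0.03] [ 0.38560411  0.16390508 -2.24629859] [ 0.44668686 -0.13770867  0.28168039] 0.25523895875652763
```

View pics/drawn.png

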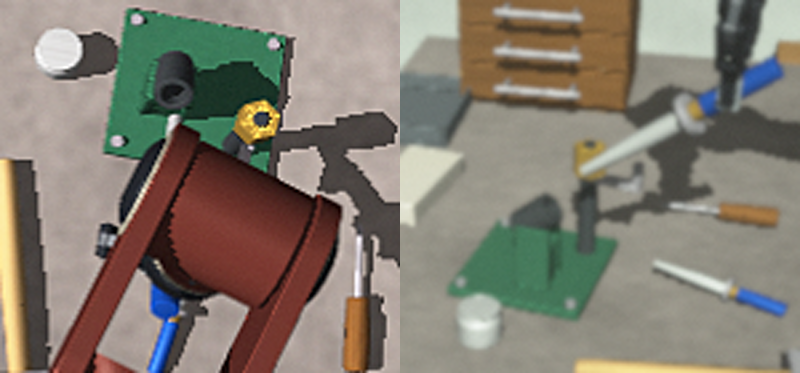

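The mandrel is out: its tip hangs free of the sleeve in the side view at about crop pixel (585,170), and the nut arm is open. The tool can't tilt, so I'll level the mandrel by pressing its tip on the free bench left of the block, which pivots it in the pads.

Emit:
move_arm --targets '[[[5, -0.0106, 0.0576, 0, 0], [5, -0.0106, 0.0576, 0, 0], [5, -0.0106, 0.0576, 0, 0], [5, -0.0106, 0.0576, 0, 0], [5, -0.0106, 0.0576, 0, 0]]]'

```text
time: 9.82
tool_pos: [0.5048, 0.0297, 0.2824]
tool_rot: [-0.001, 0.076, 0.997, 0.0]
contact_force: [0.3, 0.5, -0.8]
gripper_width: 0.26
grasp_force: 59.1
```

Emit:
move_arm --targets '[[[5, -0.0106, 0.0576, 0, 0], [5, -0.0106, 0.0576, 0, 0], [5, -0.0106, 0.0576, 0, 0], [5, -0.0106, 0.0576, 0, 0], [5, -0.0106, 0.0576, 0, 0]]]'

```text
time: 10.23
tool_pos: [0.5624, 0.1959, 0.282]
tool_rot: [-0.001, 0.076, 0.997, -0.0]
contact_force: [0.4, -0.5, -1.5]
gripper_width: 0.265
grasp_force: 59.1
```

Emit:
move_arm --targets '[[[5, -0.0106, 0.0576, 0, 0], [5, -0.0106, 0.0576, 0, 0], [5, -0.0106, 0.0576, 0, 0], [5, -0.0106, 0.0576, 0, 0], [5, -0.0106, 0.0576, 0, 0]]]'

```text
time: 10.65
tool_pos: [0.6201, 0.3618, 0.2815]
tool_rot: [-0.001, 0.076, 0.997, -0.001]
contact_force: [0.3, -0.6, -0.5]
gripper_width: 0.263
grasp_force: 59.1
```

Emit:
move_arm --targets '[[[5, 0, 0, 0, 0], [5, 0, 0, 0, 0], [5, 0, 0, 0, 0]]]'

```text
time: 10.9
tool_pos: [0.6198, 0.3598, 0.2818]
tool_rot: [-0.001, 0.076, 0.997, -0.001]
contact_force: [-0.7, -0.5, -1.9]
gripper_width: 0.264
grasp_force: 59.4
```

```bash
python3 - <<'E'
from plant import state, grab_frame
import cv2, numpy as np
a=grab_frame("side"); t=grab_frame("top")
v=np.hstack([cv2.resize(t[80:280,0:220],(400,364),interpolation=2),cv2.resize(a[140:384,100:368],(400,364),interpolation=2)]); cv2.imwrite("pics/over.png",v[:,:,::-1])
s=state(); print(s["time"],np.round(s["ft_torque"],2),s["contact_force"],s["tool_pos"],s["gripper_width"])
E
```

```text
11.0 [-0.02  0.   -0.07] [ 0.33112878 -0.14124829 -1.06930448] [0.61992725 0.35897956 0.28301601] 0.2579504442625255
```

View pics/over.png

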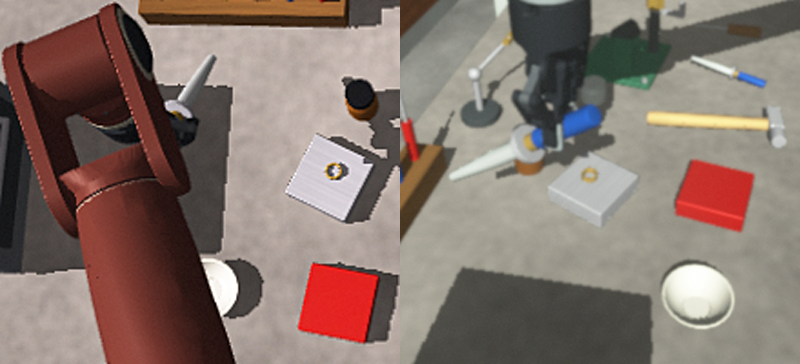

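The mandrel is above the mat beside the block, with a clear area below. I lower it to near tip contact.

Emit:
move_arm --targets '[[[5, 0, 0, 0.06, 0], [5, 0, 0, 0.06, 0], [5, 0, 0, 0.06, 0], [5, 0, 0, 0.05, 0], [5, 0, 0, 0, 0]]]'

```text
time: 11.42
tool_pos: [0.6155, 0.3566, 0.1364]
tool_rot: [-0.006, 0.077, 0.997, -0.004]
contact_force: [-1.3, -0.5, -4.2]
gripper_width: 0.259
grasp_force: 59.4
```

Emit:
move_arm --targets '[[[5, 0, 0, 0.012, 0], [5, 0.001, 0, 0.012, 0]]]'

```text
time: 11.58
tool_pos: [0.6212, 0.3601, 0.1341]
tool_rot: [0.002, 0.077, 0.997, 0.001]
contact_force: [0.9, 0.6, -0.9]
gripper_width: 0.259
grasp_force: 59.4
```

Emit:
move_arm --targets '[[[5, 0.004, 0, 0.012, 0], [5, 0.006, 0, 0.012, 0]]]'

```text
time: 11.75
tool_pos: [0.6151, 0.3617, 0.12]
tool_rot: [0.002, 0.076, 0.997, 0.001]
contact_force: [-4.1, 0.9, 4.0]
gripper_width: 0.261
grasp_force: 59.3
```

Emit:
move_arm --targets '[[[5, 0.009, 0, 0.014, 0], [5, 0.008, 0, 0.014, 0], [5, 0.007, 0, 0.014, 0]]]'

```text
time: 12.0
tool_pos: [0.5993, 0.3636, 0.0919]
tool_rot: [0.001, 0.076, 0.997, 0.0]
contact_force: [0.2, -0.4, 1.0]
gripper_width: 0.258
grasp_force: 58.6
```

Emit:
move_arm --targets '[[[5, 0.0055, 0, 0.014, 0], [5, 0.0045, 0, 0.014, 0], [5, 0.004, 0, 0.014, 0]]]'

```text
time: 12.25
tool_pos: [0.5903, 0.3644, 0.065]
tool_rot: [-0.0, 0.076, 0.997, -0.0]
contact_force: [-1.3, 1.6, 2.2]
gripper_width: 0.258
grasp_force: 58.6
```

```bash
python3 - <<'E'
from plant import state, grab_frame
import cv2, numpy as np
a=grab_frame("side"); t=grab_frame("top")
v=np.hstack([cv2.resize(t[90:220,60:210],(400,347),interpolation=2),cv2.resize(a[180:310,90:240],(400,347),interpolation=2)]); cv2.imwrite("pics/press.png",v[:,:,::-1])
s=state(); print(s["time"],np.round(s["ft_torque"],2),s["contact_force"],s["tool_pos"],s["gripper_width"])
E
```

```text
12.35 [-0.03 -0.24 -0.09] [-1.47556374  0.32516673  1.39911211] [0.58946166 0.36387185 0.06341662] 0.2566553164069194
```

View pics/press.png

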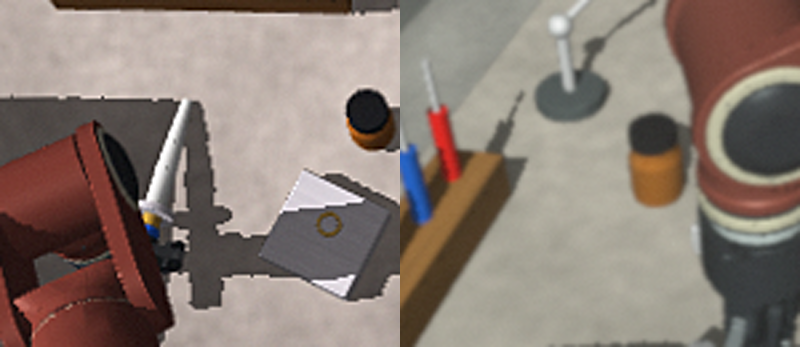

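Emit:
move_arm --targets '[[[5, 0.0035, 0, 0.0125, 0], [5, 0.003, 0, 0.0125, 0], [5, 0.002, 0, 0.0125, 0]]]'

```text
time: 12.6
tool_pos: [0.5861, 0.3653, 0.0434]
tool_rot: [0.0, 0.076, 0.997, 0.0]
contact_force: [-0.7, -1.2, 1.6]
gripper_width: 0.258
grasp_force: 58.6
```

Emit:
move_arm --targets '[[[5, 0.0015, 0, 0.011, 0], [5, 0, 0, 0, 0], [5, 0, 0, 0, 0]]]'

```text
time: 12.85
tool_pos: [0.5847, 0.3655, 0.0368]
tool_rot: [-0.001, 0.076, 0.997, 0.0]
contact_force: [-1.9, -0.4, 2.5]
gripper_width: 0.258
grasp_force: 59.4
```

```bash
python3 - <<'E'
from h import *
from plant import state
a,b=plane("top",[(130,128.6)],.008)[0],plane("top",[(117,168.7)],.022+.02)[0]; print(a,b,np.degrees(np.arctan2(a[1]-b[1],a[0]-b[0])),np.linalg.norm(a-b))
s=state(); print(s["time"],np.round(s["ft_torque"],2),s["contact_force"],s["tool_pos"],s["gripper_width"])
E
```

```text
[0.76443817 0.33669998 0.008     ] [0.64144481 0.35576452 0.042     ] -8.810988908173957 0.12902256903155823
12.85 [-0.09  0.16 -0.  ] [-1.90211671 -0.44672862  2.52919571] [0.58472003 0.36548598 0.03683305] 0.2581227608375815
```

Emit:
move_arm --targets '[[[5, 0.0005, 0, 0.005, 0], [5, 0, 0, 0.004, 0], [5, 0, 0, 0, 0], [5, 0, 0, 0, 0]]]'

```text
time: 13.18
tool_pos: [0.5845, 0.3662, 0.0329]
tool_rot: [-0.0, 0.076, 0.997, 0.0]
contact_force: [-5.6, 0.1, 9.3]
gripper_width: 0.259
grasp_force: 60.3
```

Emit:
move_arm --targets '[[[5, 0, 0, -0.02, 0], [5, 0, 0, -0.05, 0], [5, 0, 0, -0.06, 0], [5, 0, 0, -0.06, 0], [5, 0, 0, -0.06, 0]]]'

```text
time: 13.6
tool_pos: [0.584, 0.3648, 0.182]
tool_rot: [-0.001, 0.076, 0.997, -0.001]
contact_force: [0.7, 0.4, -1.9]
gripper_width: 0.262
grasp_force: 59.2
```

Emit:
move_arm --targets '[[[5, 0, 0, -0.038, 0], [5, 0, 0, 0, 0], [5, 0, 0, 0, 0]]]'

```text
time: 13.85
tool_pos: [0.5854, 0.3655, 0.2061]
tool_rot: [0.001, 0.076, 0.997, 0.001]
contact_force: [0.2, -0.3, -2.6]
gripper_width: 0.257
grasp_force: 59.3
```

```bash
python3 - <<'E'
from plant import state, grab_frame
import cv2, numpy as np
a=grab_frame("side"); t=grab_frame("top"); np.save("s3.npy",a)
v=np.hstack([cv2.resize(t[80:220,60:210],(400,373),interpolation=2),cv2.resize(a[130:270,90:240],(400,373),interpolation=2)]); cv2.imwrite("pics/level.png",v[:,:,::-1])
s=state(); print(s["time"],np.round(s["ft_torque"],2),s["contact_force"],s["tool_pos"],s["gripper_width"])
E
```

```text
13.95 [-0.02  0.13 -0.07] [ 0.25004734 -0.09335062 -1.51133618] [0.58352948 0.36466009 0.20158399] 0.2611371272879954
```

View pics/level.png

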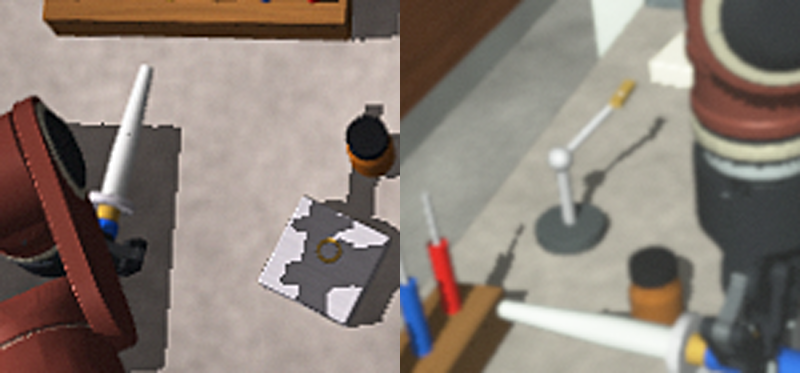

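The mandrel looks near level, with its tip at side pixel (128,245.5) / top pixel (115.5,105) and its collar at about side (198,259) / top (101,155). I move it over the block and triangulate.

Emit:
move_arm --targets '[[[5, 0.0168, -0.0573, 0, 0], [5, 0.0168, -0.0573, 0, 0], [5, 0.0168, -0.0573, 0, 0], [5, 0.0168, -0.0573, 0, 0], [5, 0.0168, -0.0573, 0, 0]]]'

```text
time: 14.37
tool_pos: [0.5063, 0.2014, 0.2007]
tool_rot: [-0.003, 0.076, 0.997, -0.001]
contact_force: [-0.1, -0.7, -0.9]
gripper_width: 0.256
grasp_force: 59.4
```

Emit:
move_arm --targets '[[[5, 0, 0, 0, 0], [5, 0, 0, 0, 0], [5, 0, 0, 0, 0], [5, 0, 0, 0, 0], [5, 0, 0, 0, 0]]]'

```text
time: 14.78
tool_pos: [0.509, 0.2039, 0.2039]
tool_rot: [-0.0, 0.076, 0.997, -0.0]
contact_force: [0.2, -0.3, -1.8]
gripper_width: 0.26
grasp_force: 59.6
```

```bash
python3 - <<'E'
from plant import state, grab_frame
from h import *
a,e=tri((128.2,245.5),(115.5,105.1)); b,f=tri((198,258.6),(101.2,155)); print("before: tip",a,e,"collar",b,f,"tilt",np.degrees(np.arcsin((b-a)[2]/np.linalg.norm(b-a))))
s=state(); print(s["time"],s["contact_force"],s["tool_pos"],s["gripper_width"])
a=grab_frame("side"); t=grab_frame("top"); 
v=np.hstack([cv2.resize(t[90:220,130:280],(400,347),interpolation=2),cv2.resize(a[150:280,150:300],(400,347),interpolation=2)]); cv2.imwrite("pics/final.png",v[:,:,::-1])
E
```

```text
before: tip [0.77137727 0.33455158 0.18426182] 0.004357065962177268 collar [0.63931885 0.35540138 0.19562204] 0.0004392443802868177 tilt 4.856852285055699
14.7833 [ 0.19529668 -0.31979723 -1.75022502] [0.50897898 0.20385012 0.20393248] 0.26022228277713105
```

View pics/final.png

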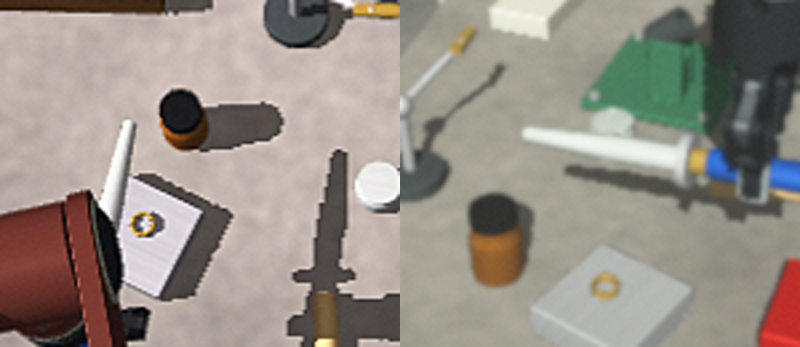

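The mandrel hangs level over the block: tip at top pixel (178.4,136) / side (197.6,199.5), collar at side pixel (257,209).

```bash
python3 - <<'E'
from plant import state
from h import *
a,e=tri((197.6,199.5),(178.4,136.1)); s=state(); p=s["tool_pos"]; h=np.radians(-8.6); d=np.array([np.cos(h),np.sin(h)])
o,r=ray("side",(256.9,209.2)); n=np.array([-d[1],d[0]]); k=(n@(p[:2]-o[:2]))/(n@r[0,:2]); c=o+k*r[0]
print("tip",a,e,"collar",c,"tilt",np.degrees(np.arctan2(c[2]-a[2],np.linalg.norm(c[:2]-a[:2]))))
m=a[:2]-.068*d; print("mid",m,m-np.array([.6257,.1848]), np.round(s["joint_vel"],3))
E
```

```text
tip [0.69373131 0.17500728 0.18482558] 0.0012199955905893528 collar [0.56529891 0.19533443 0.19245227] tilt 3.3567170340822208
mid [0.62649588 0.18517568] [0.00079588 0.00037568] [-0.003 -0.007  0.001 -0.001 -0.001 -0.001]
```

The tilt is about 3–5°, the blade middle is within 2 mm of the block centre at about 0.19 m, and the arm is still. I hand it in.

```bash
python3 -c "
from plant import job
print(job.job_done())"
```

```text
the job is handed in; nothing more can be done
None
```

I turned the nut open (about 80°), drew the mandrel out of the sleeve and levelled it to within about 5°. I handed in with it held still, its blade middle within about 2 mm of the block centre and about 19 cm above the bench. The hand-in gave no verdict.

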